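# Unscrew the transport canister

## Task

Open the blue-capped vial canister: unscrew its blue cap anticlockwise, regripping as often as you need until the thread is fully undone, lift the cap off, and set it down right way up in the middle of the green mat. Do not touch the orange-capped canister.

Things in the scene. Friction and masses are not known exactly. Their poses are not given: they have to be found in the camera images.
- blue_cap_centre (a point): centre (half-way up) of the round ribbed blue screw cap, 56 mm across, 44 mm tall, 60 g; z up out of its top, x along a short white line on top. Starts on a fixed white canister, its underside 96 mm above the table; the canister below is 52 mm across, its holder's collar (66 mm) ends at 45 mm height. Grip its sides from above at any yaw. Once undone it lifts straight off; the neck is cleared after 45 mm
- blue_cap_turn (a joint): how far the blue cap is unscrewed, rad: 0 tight, 2.27 (130 degrees) fully undone, at a stop; grows anticlockwise seen from above. It turns stiffly (0.12 N m), stays where left, does not rise as it turns, and stays hooked short of about 2.0. More than one comfortable twist. Follows the cap with 0.1 play; keeps its value once the cap is off
- mat_middle (a point): middle of the upper face of the fixed square green mat, 130 x 130 mm, 4 mm thick, flat on the table; z up
- orange_canister: bystander: a canister and bench holder like the blue-capped one (round foot 92 mm across, 140 mm tall) but with an orange cap, closed and fixed; origin at the centre of its underside, on the table; z up
Things that resemble listed ones, but are neither listed nor needed, are in the scene too. Of the things shaped like the part that bears blue_cap_centre, the blue one is meant.

How it is judged:
By the outcome, as a careful person would: the job done as asked, in the order asked, and still so for the second after the job is handed in, with the robot touching nothing.
It also fails if it takes over 45 s, if anything falls off the work surface, if the arm or the gripper's body presses on something with over 40 N, if the wrist force passes 120 N, or if a joint passes its speed limit or range.

## Robot

A 6-joint arm with a two-finger parallel gripper is mounted at the origin on a cart in front of the work surface, level with it; the furniture and walls round the work are solid. World frame = base frame: x ahead of the robot, y to its left, z up, the work surface at z = 0. Lengths are in m, angles in rad, forces in N, time in s.
With the tool pointing down it reaches from about 0.325 to 0.9 m from the base axis. Payload 6.1 kg.
Tool frame: the origin (TCP) lies between the finger pads; the fingertips stand 17 mm ahead of it and the grasp point (between the pads) lies 2 mm behind it (manip.tcp_to_tips is the distance from the TCP to the fingertips, in m); x points along the fingers, z is the direction in which the jaws open and shut, and the axes are right-handed (so a half turn about x gives the same grasp; the last joint's range is limited). The gripper opens to 85 mm and grips with 20 to 120 N. Pads are 22 mm wide; open, the fingers measure 114 mm over their backs; the gripper's body (76 mm by 85 mm) begins 54 mm behind the grasp point. The pads swing forward as they close: fully open they stand 13 mm farther back than shut.
Start: joints at [-1.277, 0.22, 1.526, -0, 1.395, -0.126], TCP at [0.255, -0.571, 0.248] pointing down, gripper open.
Joint ranges: [-2.98, 2.98], [-0.91, 2.08], [0.09, 2.57], [-1.24, 4.39], [0.2, 2.65], [-2.68, 2.68]. Speed limits (rad/s): [2.57, 2.57, 3.01, 3.14, 3.14, 3.14].

## Interface

Orientations are given as a unit quaternion [w, x, y, z].
In Python, from workcell import status, vision, ticket, manip gives the robot as it stands.
- The arm moves only by the tool apply_moves, never from a script. Its argument "series" is a list of rows, each a list of 7 numbers: the finger opening in cm, from 0 to 8.54, then the shift along the world's x, y, z in cm, then the turn, a rotation vector about the world's x, y, z in degrees. A call has 1 to 5 rows; each row shifts and turns the commanded pose from where the row before left it; what a row does not reach is not made up. A row lasts 1/12 s, in which the tool goes at most 41.7 mm and 7.16 degrees, less where a joint would pass 70% of its speed; a pose out of reach is approached as far as the arm can. A call is refused whole if a number of a shift passes 4.17 or a number of a turn 7.16, either way. A call with a gripper value outside its range is refused whole. The fingers move at their own pace and stop on an object; "squeeze" is the grip in N (left out, the last holds). Time passes only in rows, so rows that do not move let the fingers close. It gives the time, the measured TCP pose, the force and the opening at its end, in the units of the state.
- status.state(): the state, without advancing time (a new reading comes with each control period).
- vision.camera(name): name is "scene" or "top" or "wrist"; returns the picture (480x640x3 uint8, blue, green, red); there is no depth.
- vision.camera_info(name): a dict with "mtx" (3x3 intrinsics, pixels), "dist_coeffs" ([k1, k2, p1, p2, k3] as OpenCV has them; the pictures are not rectified), "world_to_cam" (4x4, takes a point from world to camera coordinates); the wrist camera has in their place "tool_from_camera" (4x4, takes a point from camera to tool coordinates, whose origin is the TCP and whose axes are the tool frame's). Camera axes: x right, y up, looking along -z (the intrinsics and any distortion apply to the point x, -y, -z); pixel columns grow to the right and rows downward; lengths in m; the calibration is good to about 2 mm. A picture is of the moment at which its call begins: read the wrist's pose just before it. camera_info takes no time and is no camera call.
- ticket.finish_job(): hands the job in, once; it reports no verdict.
The state is a dict: "time_s": time; "joint_positions": joint angles; "qvel": joint speeds; "joint_efforts": joint torques, N m; "ee_pos": TCP position; "orientation": TCP orientation; "ft_force": force on the tool from outside, world axes, zero at the start; "torque": the same for the moment, N m; "width": finger opening in m.
Only numpy, scipy, OpenCV 4.12 (cv2) and the standard library are available. Lean on these libraries where they do the work, as an engineer would, in place of code of your own. Each camera call takes 0.05 s, during which the arm holds its last target.

## Working session

There is one attempt and no reset: what is moved stays moved. The work goes in short steps, Python scripts to look and compute and a tool call to move; the robot and the scene stay as the last step left them, time stands still between calls to the robot, and variables do not carry over. Pictures are saved under pics/ and viewed, and the job is handed in when it is done.

Besides the shell and the picture viewer there is one more tool, called after "Request:" as name([rows], argument=value, ...), one row to a line, values as JSON. apply_moves: Moves the arm, as the interface text tells. Its arguments: {"type":"object","properties":{"series":{"type":"array"},"squeeze":{"type":"number"}},"required":["series"]}

```bash
ls; mkdir -p pics; python3 - <<'E'
from workcell import status, vision, manip
import cv2
s=status.state(); print(s)
for n in ("scene","top"):
    cv2.imwrite(f"pics/{n}0.png",vision.camera(n)); print(n,vision.camera_info(n))
print(vision.camera_info("wrist"), manip.tcp_to_tips)
E
```

```text
pics
{'time_s': 0.0, 'joint_positions': array([-1.27706741e+00,  2.21205331e-01,  1.52762460e+00,  6.77166017e-06,
        1.39469580e+00, -1.26086237e-01]), 'qvel': array([-0.00155188, -0.00052336, -0.00045967,  0.00039431,  0.0009129 ,
       -0.00252551]), 'joint_efforts': array([ 2.71528861e-04, -4.96899068e+01, -3.89388800e+01, -1.87423966e-04,
        1.11098791e-02, -4.58571208e-05]), 'ee_pos': array([ 0.25458327, -0.57017005,  0.24720495]), 'orientation': array([ 0.59268882,  0.38528342,  0.59372985, -0.3843976 ]), 'ft_force': array([-0.01694784,  0.99899676,  0.31489974]), 'torque': array([-0.01935352, -0.05108543,  0.04072986]), 'width': 0.08539160817578773}
scene {'mtx': array([[440.21801887,   0.        , 311.19356553],
       [  0.        , 440.21801887, 242.38723085],
       [  0.        ,   0.        ,   1.        ]]), 'dist_coeffs': array([-0.02450013,  0.        ,  0.        ,  0.        ,  0.        ]), 'world_to_cam': array([[-0.98495025,  0.17282446, -0.00217103,  0.54948733],
       [-0.15188059, -0.8594564 ,  0.488126  ,  0.07779517],
       [ 0.08249421,  0.481
[... 534 characters left out ...]
07, -1.03679141],
       [ 0.        ,  0.        ,  0.        ,  1.        ]])}
{'mtx': array([[351.20972349,   0.        , 319.44236915],
       [  0.        , 351.20972349, 236.32715962],
       [  0.        ,   0.        ,   1.        ]]), 'dist_coeffs': array([-0.03408206,  0.        ,  0.        ,  0.        ,  0.        ]), 'tool_from_camera': array([[-2.92767996e-04,  2.75639782e-01, -9.61260956e-01,
        -1.25958151e-01],
       [-5.74759709e-04,  9.61260792e-01,  2.75639910e-01,
         7.01941102e-02],
       [ 9.99999792e-01,  6.33192611e-04, -1.22999754e-04,
        -2.23342601e-04],
       [ 0.00000000e+00,  0.00000000e+00,  0.00000000e+00,
         1.00000000e+00]])} 0.017
```

View pics/scene0.png

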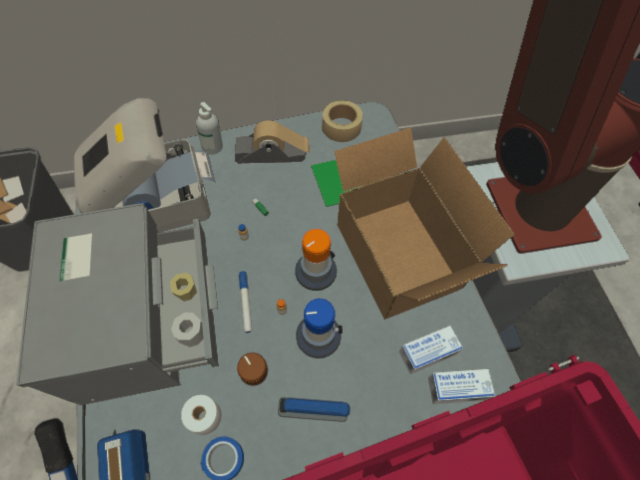

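View pics/top0.png

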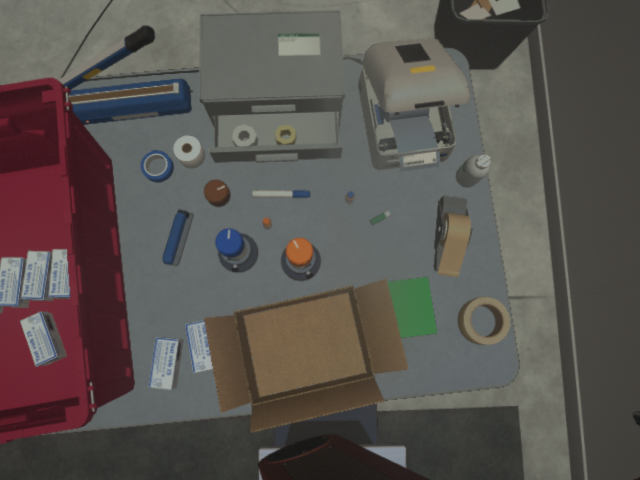

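```bash
python3 - <<'E'
import cv2,numpy as np
t=cv2.imread("pics/top0.png");s=cv2.imread("pics/scene0.png")
a=cv2.resize(t[210:290,200:330],None,fx=6,fy=6,interpolation=2)
b=cv2.resize(t[250:370,350:470],None,fx=5,fy=5,interpolation=2)
c=cv2.resize(s[280:370,280:370],None,fx=6,fy=6,interpolation=2)
d=cv2.resize(s[130:230,290:420],None,fx=6,fy=6,interpolation=2)
for n,i in zip("abcd",(a,b,c,d)): cv2.imwrite(f"pics/c{n}.png",i); print(i.shape)
E
```

```text
(480, 780, 3)
(600, 600, 3)
(540, 540, 3)
(600, 780, 3)
```

View pics/ca.png

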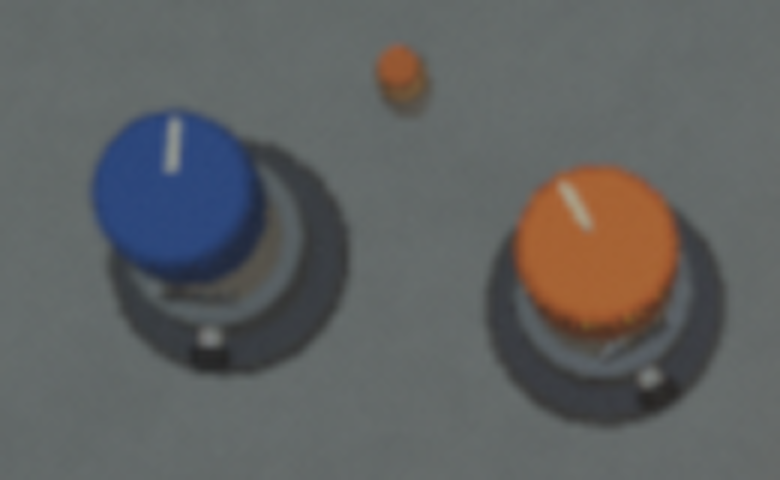

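View pics/cb.png

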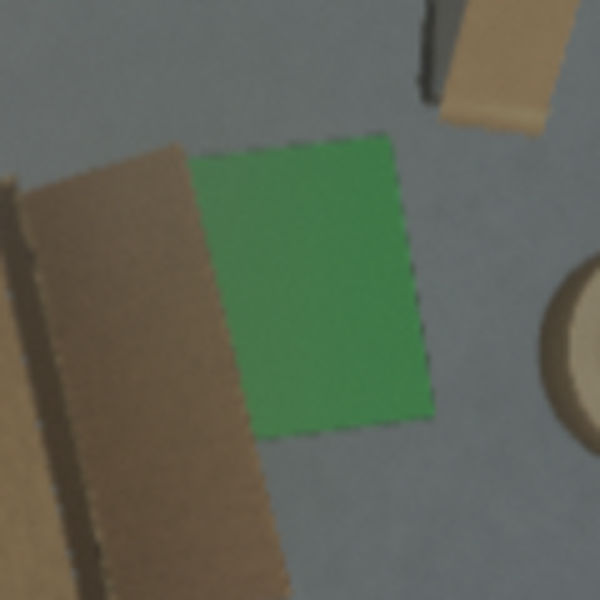

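View pics/cc.png

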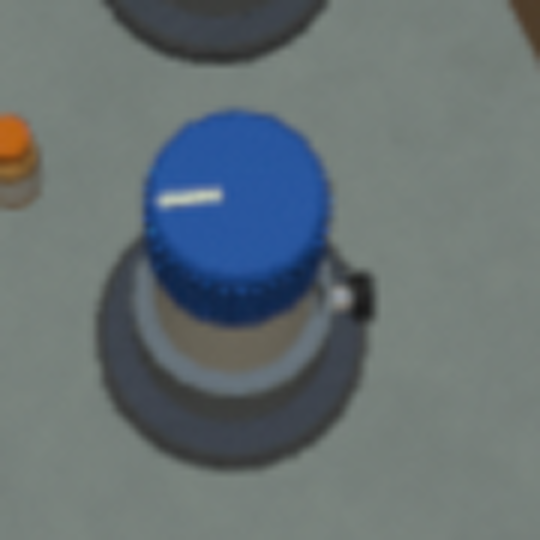

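View pics/cd.png

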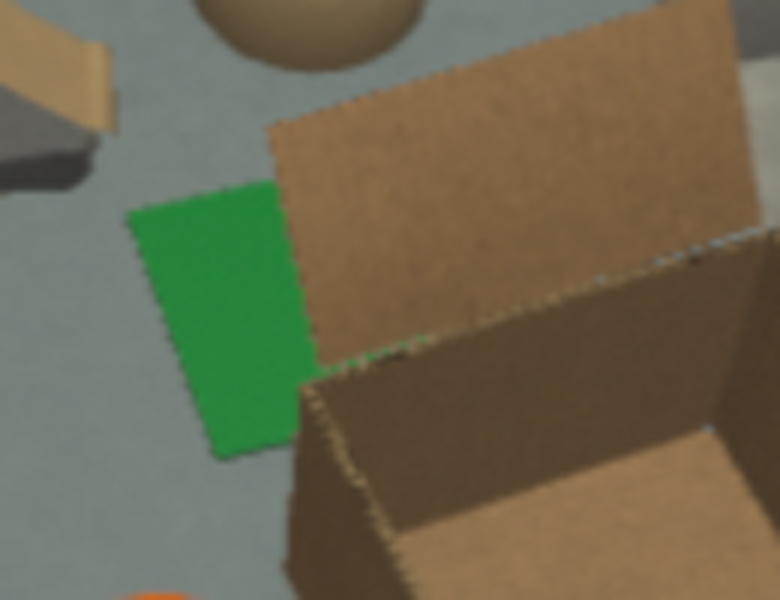

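```bash
cat > h.py <<'E'
import cv2,numpy as np
from workcell import status, vision
from scipy.spatial.transform import Rotation as R
def ray(n,px):
    i=vision.camera_info(n);M=i["world_to_cam"]
    p=cv2.undistortPoints(np.array([[px]],float),i["mtx"],i["dist_coeffs"])[0,0]
    d=M[:3,:3].T@np.array([p[0],-p[1],-1]);return -M[:3,:3].T@M[:3,3],d
def atz(n,px,z):
    c,d=ray(n,px);return c+d*(z-c[2])/d[2]
def tri(p1,p2,n1="top",n2="scene"):
    A=[];b=[]
    for n,p in((n1,p1),(n2,p2)):
        c,d=ray(n,p);d/=np.linalg.norm(d);P=np.eye(3)-np.outer(d,d);A.append(P);b.append(P@c)
    x,res,*_=np.linalg.lstsq(np.vstack(A),np.hstack(b),rcond=None);return x.round(4),np.sqrt(res)
E
python3 - <<'E'
from h import *
print("cap",atz("top",(228.7,241.3),.14),atz("scene",(319.2,312.5),.14),tri((228.7,241.3),(319.2,312.5)))
print("orange",atz("top",(299.0,250.5),.14))
for p in((427.9,277),(436.5,333.4),(388.2,281.4),(401.5,338)):print("mat",atz("top",p,.004))
for p in((311.5,165.5),(326.5,206.3)):print("matS",atz("scene",p,.004))
for n,a,b in(("flap near-x+",(386,279.2),(335,151.2)),("flap2",(406,370),(411.5,131)),("wall corner",(355,288),(341,194)),):
  print(n,tri(a,b))
# rim blue holder foot etc, line
print(atz("top",(229.3,229.5),.14),atz("top",(228.3,238.7),.14))
E
```

```text
cap [0.58015003 0.20828902 0.14      ] [0.58030508 0.21110736 0.14      ] (array([0.5805, 0.2093, 0.1358]), array([0.00084286]))
orange [0.55987369 0.06548499 0.14      ]
mat [ 0.52015222 -0.22731556  0.004     ]
mat [ 0.39177508 -0.24032102  0.004     ]
mat [ 0.51100371 -0.13504626  0.004     ]
mat [ 0.38277842 -0.16041073  0.004     ]
matS [ 0.51778723 -0.22399785  0.004     ]
matS [ 0.50401244 -0.09620122  0.004     ]
flap near-x+ (array([ 0.492 , -0.1011,  0.1928]), array([0.00149341]))
flap2 (array([ 0.3218, -0.1333,  0.186 ]), array([0.00215218]))
wall corner (array([ 0.4851, -0.0487,  0.115 ]), array([0.00013681]))
[0.60474025 0.20764529 0.14      ] [0.58555774 0.20922863 0.14      ]
```

```bash
python3 - <<'E'
from h import *
s=status.state();q=s["orientation"];M=R.from_quat(np.roll(q,-1)).as_matrix()
print(M.round(3)); print(np.degrees(np.arctan2(M[1,1],M[0,1])),np.degrees(s["joint_positions"]))
t=cv2.imread("pics/top0.png");s=cv2.imread("pics/scene0.png")
cv2.imwrite("pics/boxt.png",cv2.resize(t[260:440,195:420],None,fx=3.3,fy=3.3,interpolation=2))
cv2.imwrite("pics/boxs.png",cv2.resize(s[120:320,320:520],None,fx=3,fy=3,interpolation=2))
E
```

```text
[[-0.001  0.913  0.408]
 [ 0.002  0.408 -0.913]
 [-1.     0.    -0.002]]
24.049328542670747 [-7.31735578e+01  1.26725418e+01  8.75193693e+01  5.99839254e-04
  7.99098175e+01 -7.22300373e+00]
```

View pics/boxt.png

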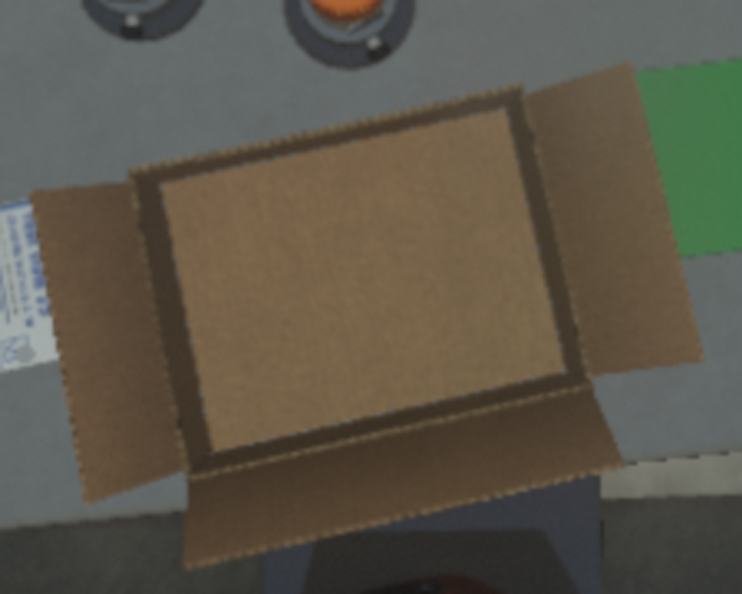

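View pics/boxs.png

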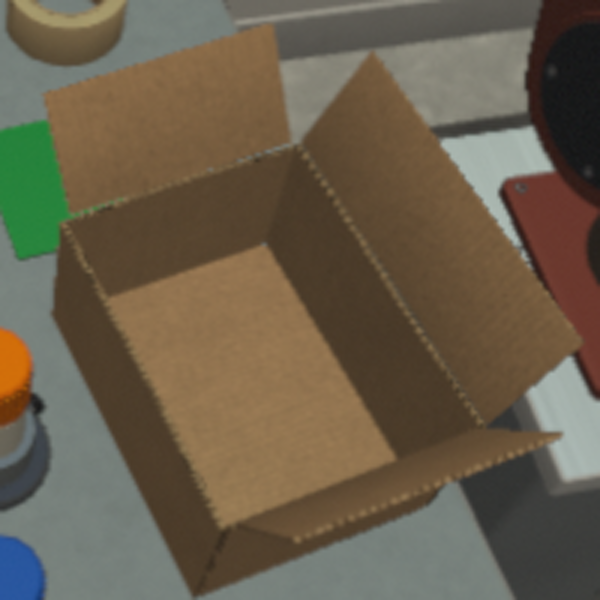

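Request:
apply_moves([
  [8.54,1.3,2.9,1.6,0,0,-1],
  [8.54,1.3,2.9,1.6,0,0,-1],
  [8.54,1.3,2.9,1.6,0,0,-1],
  [8.54,1.3,2.9,1.6,0,0,-1],
  [8.54,1.3,2.9,1.6,0,0,-1],
], squeeze=60)

```text
time_s: 0.52
ee_pos: [0.3199, -0.4241, 0.3284]
orientation: [0.575, 0.411, 0.576, -0.411]
ft_force: [0.4, -1.1, 0.8]
width: 0.0853
```

Request:
apply_moves([
  [8.54,1.3,3.2,0,0,0,-1],
  [8.54,1.3,3.2,0,0,0,-1],
  [8.54,1.3,3.2,0,0,0,-1],
  [8.54,1.3,3.2,0,0,0,-1],
  [8.54,1.3,3.2,0,0,0,-1],
])

```text
time_s: 0.93
ee_pos: [0.3848, -0.264, 0.328]
orientation: [0.557, 0.435, 0.557, -0.435]
ft_force: [0.9, 0.5, -0.4]
width: 0.0856
```

Request:
apply_moves([
  [8.54,1.3,3.2,0,0,0,-1],
  [8.54,1.3,3.2,0,0,0,-1],
  [8.54,1.3,3.2,0,0,0,-1],
  [8.54,1.3,3.2,0,0,0,-1],
  [8.54,1.3,3.2,0,0,0,-1],
])

```text
time_s: 1.35
ee_pos: [0.4498, -0.104, 0.328]
orientation: [0.538, 0.459, 0.538, -0.459]
ft_force: [0.5, 0.4, 0.4]
width: 0.0857
```

Request:
apply_moves([
  [8.54,1.3,3.2,0,0,0,-1],
  [8.54,1.3,3.2,0,0,0,-1],
  [8.54,1.3,3.2,0,0,0,-1],
  [8.54,1.3,3.2,0,0,0,-1],
  [8.54,1.3,3.2,0,0,0,-1],
])

```text
time_s: 1.77
ee_pos: [0.5148, 0.0561, 0.3279]
orientation: [0.517, 0.482, 0.517, -0.482]
ft_force: [1.0, -0.5, 0.7]
width: 0.0856
```

Request:
apply_moves([
  [8.54,1.3,3.08,0,0,0,-1],
  [8.54,1.3,3.08,0,0,0,-1],
  [8.54,1.3,3.08,0,0,0,-1],
  [8.54,1.3,3.08,0,0,0,-1],
  [8.54,1.3,3.08,0,0,0,0],
])

```text
time_s: 2.18
ee_pos: [0.5798, 0.21, 0.3276]
orientation: [-0.5, -0.5, -0.5, 0.5]
ft_force: [0.5, 0.3, -0.8]
width: 0.0851
```

Request:
apply_moves([
  [8.54,0,0,-3,0,0,0],
  [8.54,0,0,-3,0,0,0],
  [8.54,0,0,-2,0,0,0],
  [8.54,0,0,0,0,0,0],
])

```text
time_s: 2.52
ee_pos: [0.5764, 0.2079, 0.2415]
orientation: [-0.498, -0.496, -0.502, 0.503]
ft_force: [-0.5, 0.3, -0.7]
width: 0.0854
```

```bash
cat >> h.py <<'E'
def wray(px,s):
    i=vision.camera_info("wrist");T=i["tool_from_camera"]
    p=cv2.undistortPoints(np.array([[px]],float),i["mtx"],i["dist_coeffs"])[0,0]
    M=R.from_quat(np.roll(s["orientation"],-1)).as_matrix()
    return s["ee_pos"]+M@T[:3,3], M@T[:3,:3]@np.array([p[0],-p[1],-1])
def watz(px,s,z):
    c,d=wray(px,s);return c+d*(z-c[2])/d[2]
def wproj(P,s):
    i=vision.camera_info("wrist");T=np.linalg.inv(i["tool_from_camera"])
    M=R.from_quat(np.roll(s["orientation"],-1)).as_matrix()
    p=T[:3,:3]@(M.T@(np.array(P)-s["ee_pos"]))+T[:3,3]
    return cv2.projectPoints(np.array([[p[0],-p[1],-p[2]]]),np.zeros(3),np.zeros(3),i["mtx"],i["dist_coeffs"])[0].ravel()
E
python3 - <<'E'
from h import *
import pickle
s=status.state();cv2.imwrite("pics/w1.png",vision.camera("wrist"));pickle.dump(s,open("w1.pkl","wb"));print(s["ee_pos"],np.degrees(s["joint_positions"]).round(1))
E
```

```text
[0.57643265 0.20793097 0.24153425] [ 12.5  11.7  89.3  -0.   79.6 102.4]
```

View pics/w1.png

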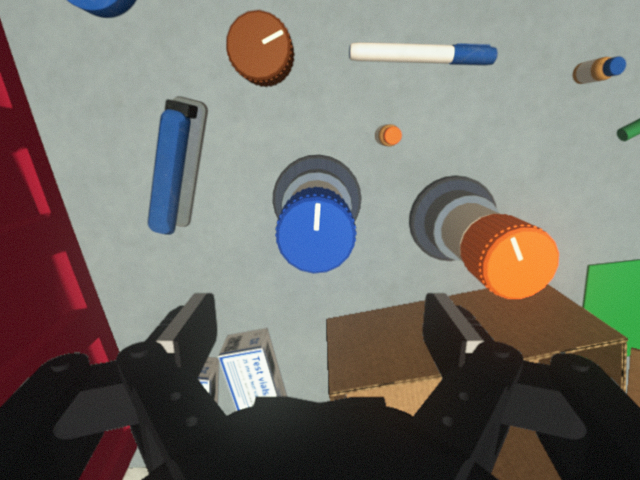

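```bash
python3 - <<'E'
from h import *
import pickle
s=pickle.load(open("w1.pkl","rb"));im=cv2.imread("pics/w1.png")
print(watz((316,232.5),s,.14))
s2=status.state();print(s2["ee_pos"],s2["orientation"],s2["qvel"].round(3))
h=cv2.cvtColor(im,cv2.COLOR_BGR2HSV);m=cv2.inRange(h,(105,120,60),(125,255,255))[170:300,250:380]
ys,xs=np.nonzero(m);print(xs.min()+250,xs.max()+250,ys.min()+170,ys.max()+170)
cv2.imwrite("pics/w1c.png",cv2.resize(im[170:290,250:380],None,fx=5,fy=5,interpolation=2))
# predicted circles
for r,z in((.028,.14),(.028,.096)):
    for a in np.arange(0,2*np.pi,.05):
        u=wproj((.5803+r*np.cos(a),.2093+r*np.sin(a),z),s);cv2.circle(im,tuple(int(v) for v in u.round()),1,(0,255,255),-1)
cv2.imwrite("pics/w1d.png",cv2.resize(im[170:290,250:380],None,fx=5,fy=5,interpolation=0))
E
```

```text
[0.58292414 0.21029576 0.14      ]
[0.57773444 0.20798951 0.24477298] [-0.49895425 -0.49765008 -0.50160606  0.50177726] [-0.007 -0.042 -0.069  0.001  0.018 -0.001]
276 355 188 272
```

View pics/w1d.png

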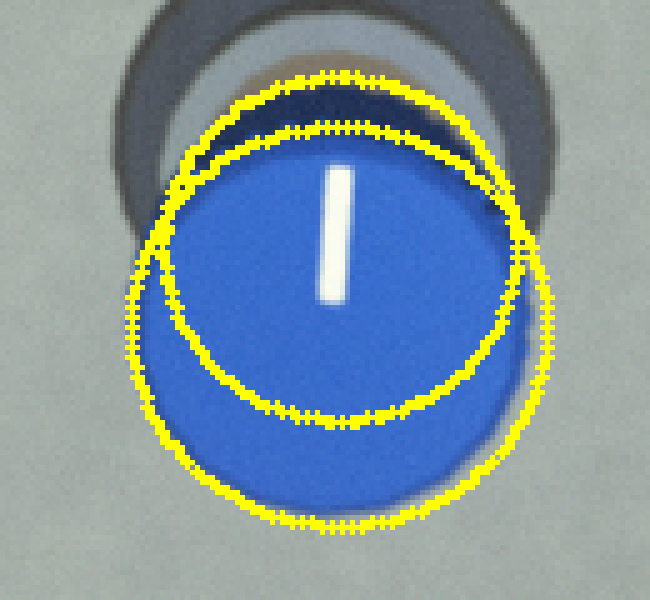

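Request:
apply_moves([
  [8.54,0,0,-2,0,0,0],
  [8.54,0,0,0,0,0,0],
  [8.54,0,0,0,0,0,0],
  [8.54,0,0,0,0,0,0],
  [8.54,0,0,0,0,0,0],
])

```text
time_s: 2.98
ee_pos: [0.5806, 0.2083, 0.2304]
orientation: [0.501, 0.501, 0.5, -0.499]
ft_force: [0.2, 0.1, 0.6]
width: 0.0853
```

```bash

python3 - <<'E'
from h import *
import pickle
s=status.state();im=vision.camera("wrist");cv2.imwrite("pics/w2.png",im);pickle.dump(s,open("w2.pkl","wb"));print(s["ee_pos"],s["orientation"])
for r,z in((.028,.14),(.028,.096),(.046,.008)):
    for a in np.arange(0,2*np.pi,.05):
        u=wproj((.5803+r*np.cos(a),.2093+r*np.sin(a),z),s);cv2.circle(im,tuple(int(v) for v in u.round()),0,(0,255,255),-1)
c=wproj((.5803,.2093,.14),s);print(c)
y0,x0=int(c[1])-80,int(c[0])-75
print(x0,y0)
cv2.imwrite("pics/w2d.png",cv2.resize(im[y0:y0+145,x0:x0+150],None,fx=4,fy=4,interpolation=0))
E
```

```text
[0.58062311 0.20834498 0.23041937] [ 0.50069207  0.50067422  0.49964942 -0.49898219]
[318.50134332 249.1424401 ]
243 169
```

View pics/w2d.png

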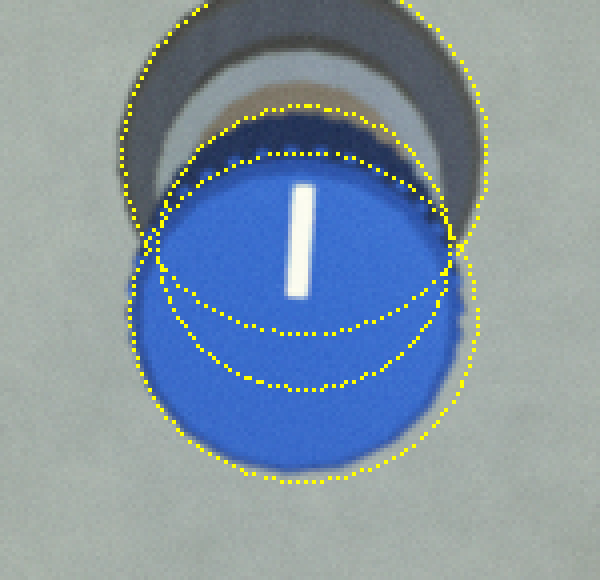

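Request:
apply_moves([
  [8.54,-0.05,0.2,-2.5,0,0,0],
  [8.54,0,0,-2.5,0,0,0],
  [8.54,0,0,-2.5,0,0,0],
  [8.54,0,0,-2,0,0,0],
  [8.54,0,0,-1.5,0,0,0],
])

```text
time_s: 3.45
ee_pos: [0.5787, 0.2101, 0.117]
orientation: [0.5, 0.499, 0.5, -0.5]
ft_force: [0.8, -0.3, -0.8]
width: 0.0854
```

Request:
apply_moves([
  [8.54,0,0,0,0,0,0],
  [8.54,0,0,0,0,0,0],
  [8.54,0,0,0,0,0,0],
  [8.54,0,0,0,0,0,0],
])

```text
time_s: 3.78
ee_pos: [0.5806, 0.2106, 0.1205]
orientation: [0.501, 0.501, 0.5, -0.499]
ft_force: [0.0, -0.2, -0.1]
width: 0.0854
```

```bash

python3 - <<'E'
from h import *
s=status.state();print(s["ee_pos"],s["orientation"],s["ft_force"]);cv2.imwrite("pics/w3.png",vision.camera("wrist"))
E
```

```text
[0.58063175 0.21060119 0.12054913] [ 0.50087872  0.50082333  0.49956461 -0.49873009] [ 0.02615004 -0.24900801 -0.08421929]
```

View pics/w3.png

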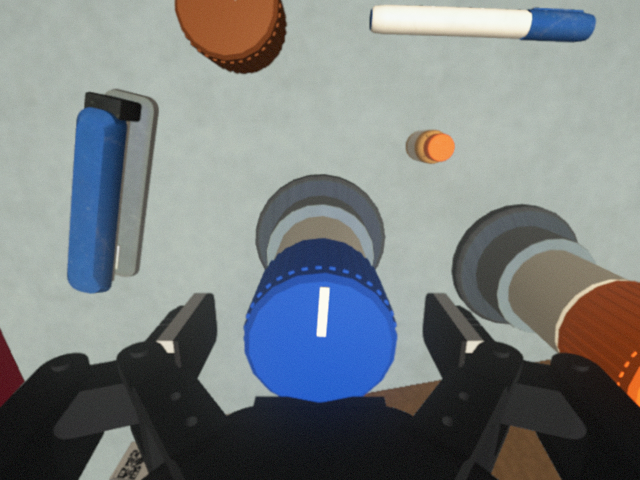

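Request:
apply_moves([
  [5.0,0,0,0,0,0,0],
  [5.0,0,0,0,0,0,0],
  [5.0,0,0,0,0,0,0],
  [5.0,0,0,0,0,0,0],
  [5.0,0,0,0,0,0,0],
], squeeze=60)

```text
time_s: 4.25
ee_pos: [0.5799, 0.2105, 0.1195]
orientation: [0.501, 0.5, 0.5, -0.499]
ft_force: [0.0, 0.5, 5.7]
width: 0.0549
```

Request:
apply_moves([
  [5.0,0,0,0,0,0,0],
  [5.0,0,0,0,0,0,0],
  [5.0,0,0,0,0,0,0],
])

```text
time_s: 4.5
ee_pos: [0.58, 0.2105, 0.1195]
orientation: [0.501, 0.5, 0.5, -0.499]
ft_force: [-0.7, -0.8, 5.2]
width: 0.055
```

Request:
apply_moves([
  [5.0,0,0,0,0,0,5],
  [5.0,0,0,0,0,0,5],
  [5.0,0,0,0,0,0,5],
  [5.0,0,0,0,0,0,5],
  [5.0,0,0,0,0,0,5],
])

```text
time_s: 4.92
ee_pos: [0.58, 0.2106, 0.1194]
orientation: [0.598, 0.379, 0.597, -0.378]
ft_force: [-0.8, 0.1, 5.1]
width: 0.0549
```

```bash

cat > st.py <<'E'
from h import *
import sys
s=status.state();M=R.from_quat(np.roll(s["orientation"],-1)).as_matrix()
print(s["time_s"],s["ee_pos"].round(4),"yaw",np.degrees(np.arctan2(M[1,1],M[0,1])).round(1),"tilt",M[:,0].round(3),s["ft_force"].round(1),s["torque"].round(2),"w",s["width"],"j",np.degrees(s["joint_positions"]).round(1))
if len(sys.argv)>1: cv2.imwrite(f"pics/{sys.argv[1]}.png",vision.camera(sys.argv[2]))
E
python3 st.py w4 wrist
```

```text
4.9167 [0.58   0.2106 0.1194] yaw 25.3 tilt [ 0.002  0.001 -1.   ] [-0.8  0.1  5.1] [ 0.16  0.07 -0.2 ] w 0.05485903951796883 j [12.6 18.3 95.1  0.  66.5 77.3]
```

View pics/w4.png

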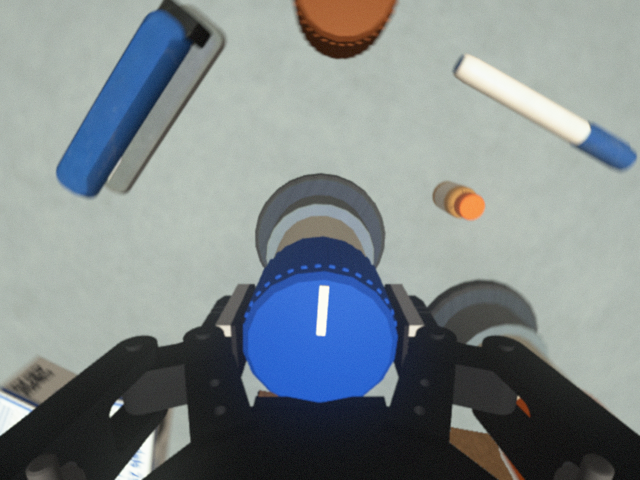

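Request:
apply_moves([
  [5.0,0,0,0,0,0,6],
  [5.0,0,0,0,0,0,6],
  [5.0,0,0,0,0,0,6],
  [5.0,0,0,0,0,0,6],
  [5.0,0,0,0,0,0,6],
])

```text
time_s: 5.38
ee_pos: [0.58, 0.2107, 0.1195]
orientation: [0.675, 0.211, 0.674, -0.21]
ft_force: [-1.0, 1.5, 5.0]
width: 0.055
```

Request:
apply_moves([
  [5.0,0,0,0,0,0,6],
  [5.0,0,0,0,0,0,6],
  [5.0,0,0,0,0,0,6],
  [5.0,0,0,0,0,0,6],
  [5.0,0,0,0,0,0,6],
])

```text
time_s: 5.8
ee_pos: [0.5799, 0.2106, 0.1195]
orientation: [0.707, 0.029, 0.706, -0.029]
ft_force: [-0.1, -0.4, 6.1]
width: 0.0547
```

Request:
apply_moves([
  [5.0,0,0,0,0,0,6],
  [5.0,0,0,0,0,0,6],
  [5.0,0,0,0,0,0,6],
  [5.0,0,0,0,0,0,6],
  [5.0,0,0,0,0,0,6],
])

```text
time_s: 6.22
ee_pos: [0.5798, 0.2106, 0.1195]
orientation: [0.69, -0.155, 0.689, 0.155]
ft_force: [-0.6, -0.5, 6.8]
width: 0.055
```

```bash
python3 st.py w5 wrist
```

```text
6.2167 [0.5798 0.2106 0.1195] yaw 115.3 tilt [ 0.001  0.001 -1.   ] [-0.6 -0.5  6.8] [ 0.02  0.23 -0.19] w 0.05504714954664055 j [ 12.6  18.3  95.1   0.   66.5 -12.7]
```

View pics/w5.png

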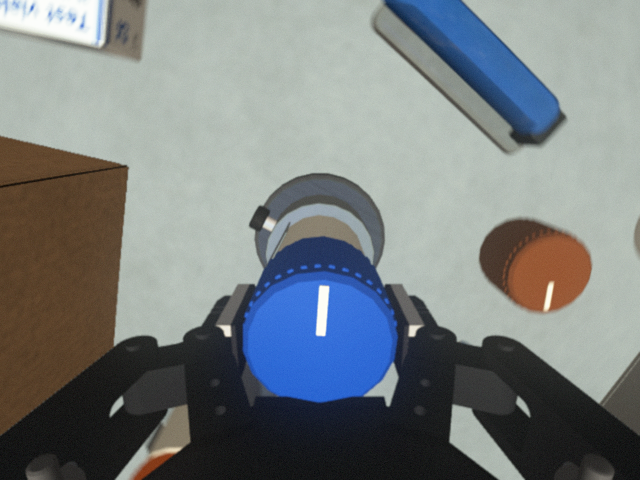

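No slip (white line fixed at (322,310) in the wrist view). Finishing the turn in small steps, watching for the stop.

Request:
apply_moves([
  [5.0,0,0,0,0,0,5],
  [5.0,0,0,0,0,0,5],
  [5.0,0,0,0,0,0,3],
  [5.0,0,0,0,0,0,2],
  [5.0,0,0,0,0,0,0],
])

```text
time_s: 6.68
ee_pos: [0.5798, 0.2105, 0.1195]
orientation: [0.665, -0.243, 0.664, 0.243]
ft_force: [-2.0, -0.7, 6.9]
width: 0.0551
```

```bash
python3 st.py
```

```text
6.6833 [0.5798 0.2105 0.1195] yaw 130.2 tilt [ 0.001  0.    -1.   ] [-2.  -0.7  6.9] [-0.05  0.27 -0.1 ] w 0.05509935429682443 j [ 12.6  18.3  95.1   0.   66.5 -27.5]
```

Request:
apply_moves([
  [5.0,0,0,0,0,0,2],
  [5.0,0,0,0,0,0,2],
  [5.0,0,0,0,0,0,1],
  [5.0,0,0,0,0,0,0],
])

```text
time_s: 7.02
ee_pos: [0.5798, 0.2105, 0.1195]
orientation: [0.654, -0.27, 0.653, 0.271]
ft_force: [-1.8, -0.3, 5.7]
width: 0.0551
```

```bash
python3 st.py
```

```text
7.0167 [0.5798 0.2105 0.1195] yaw 135.0 tilt [ 0.001  0.001 -1.   ] [-1.8 -0.3  5.7] [-0.04  0.31 -0.85] w 0.05511176277124316 j [ 12.6  18.3  95.1   0.   66.5 -32.4]
```

Request:
apply_moves([
  [5.0,0,0,0,0,0,-3],
  [5.0,0,0,0.5,0,0,0],
  [5.0,0,0,1,0,0,0],
  [5.0,0,0,1,0,0,0],
  [5.0,0,0,1,0,0,0],
])

```text
time_s: 7.43
ee_pos: [0.5788, 0.2102, 0.1542]
orientation: [0.66, -0.254, 0.66, 0.254]
ft_force: [0.1, -0.4, -1.7]
width: 0.055
```

```bash
python3 st.py
```

```text
7.4333 [0.5788 0.2102 0.1542] yaw 132.1 tilt [-0.001 -0.    -1.   ] [ 0.1 -0.4 -1.7] [ 0.01 -0.07  0.04] w 0.055048575101404276 j [ 12.6  16.1  93.8  -0.   70.2 -29.5]
```

Request:
apply_moves([
  [5.0,0,0,2.5,0,0,0],
  [5.0,0,0,3.5,0,0,0],
  [5.0,0,0,3.5,0,0,0],
  [5.0,0,0,3.5,0,0,0],
  [5.0,0,0,2,0,0,0],
])

```text
time_s: 7.85
ee_pos: [0.5801, 0.2105, 0.3095]
orientation: [0.662, -0.254, 0.658, 0.254]
ft_force: [-0.0, 0.1, 0.3]
width: 0.0552
```

```bash
python3 st.py w6 wrist; python3 st.py s6 scene
```

```text
7.85 [0.5801 0.2105 0.3095] yaw 132.1 tilt [ 0.006  0.001 -1.   ] [-0.   0.1  0.3] [ 0.03 -0.07  0.02] w 0.05521689412399603 j [ 12.6   9.4  84.6  -0.   85.6 -29.5]
7.9 [0.5815 0.2108 0.3133] yaw 132.1 tilt [ 0.011  0.002 -1.   ] [0.2 0.6 2.6] [-0.09 -0.08  0.02] w 0.0551300053183276 j [ 12.6   9.3  84.3  -0.   85.7 -29.5]
```

View pics/s6.png

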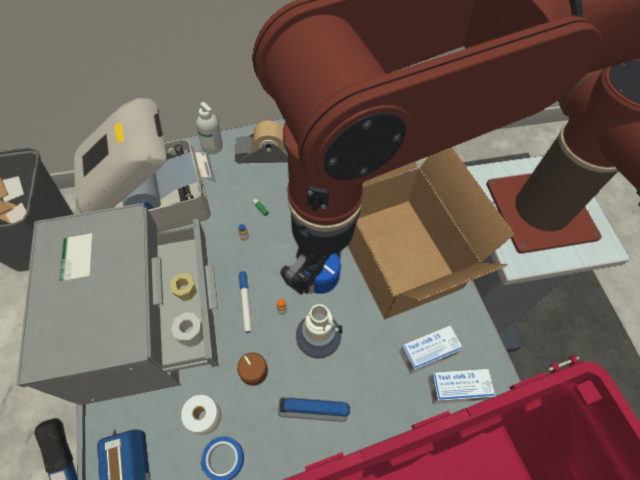

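View pics/w6.png

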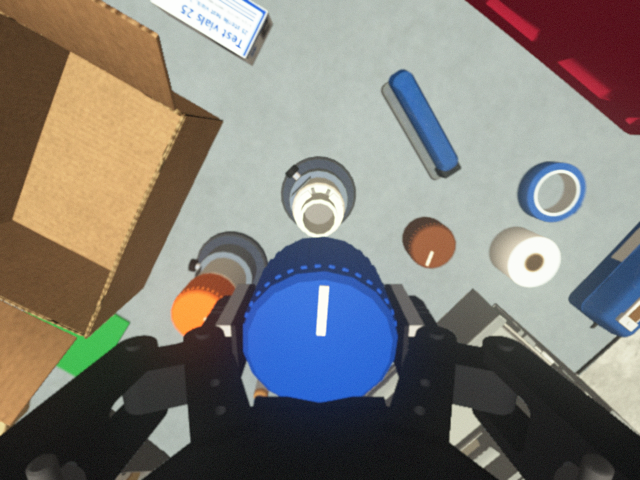

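```bash
python3 - <<'E'
from h import *
i=vision.camera_info("scene");M=i["world_to_cam"]
for z in (.27,.3,.35,.37,.4,.42,.45,.5,.55,.6):
    p=M[:3,:3]@np.array([.5815,.2108,z])+M[:3,3]
    u=cv2.projectPoints(np.array([[p[0],-p[1],-p[2]]]),np.zeros(3),np.zeros(3),i["mtx"],i["dist_coeffs"])[0].ravel()
    print(z,u.round(0),"px per 10cm",44/-p[2])
E
```

```text
0.27 [320. 282.] px per 10cm 66.55005340835268
0.3 [320. 274.] px per 10cm 69.29424347745206
0.35 [320. 258.] px per 10cm 74.4079255858135
0.37 [321. 251.] px per 10cm 76.67115493082983
0.4 [321. 240.] px per 10cm 80.33648821711064
0.42 [321. 231.] px per 10cm 82.98114695787481
0.45 [322. 218.] px per 10cm 87.29157485087427
0.5 [323. 192.] px per 10cm 95.56506721250382
0.55 [324. 161.] px per 10cm 105.5710915136995
0.6 [325. 123.] px per 10cm 117.9175001602391
```

```bash
python3 - <<'E'
import cv2
s=cv2.imread("pics/s6.png")
cv2.imwrite("pics/s6c.png",cv2.resize(s[140:310,250:400],None,fx=3.5,fy=3.5,interpolation=2))
E
```

```text
(no output)
```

View pics/s6c.png

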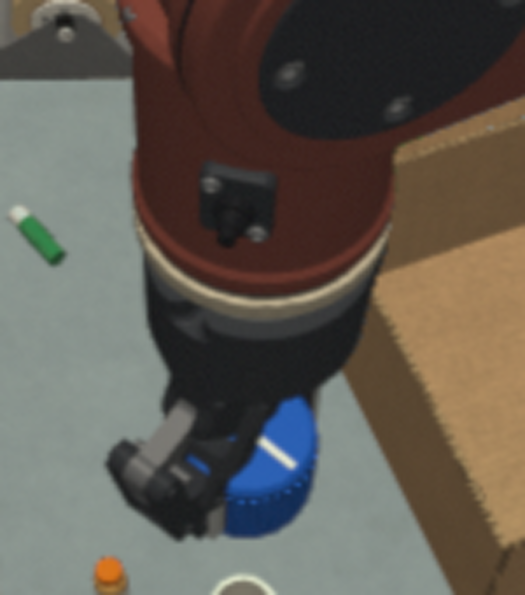

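```bash
python3 - <<'E'
from h import *
c,_=ray("scene",(320,240));print(c)
c,_=ray("top",(320,240));print(c)
E
```

```text
[0.63933811 0.47523007 0.87630529]
[0.37829841 0.03983262 1.12802299]
```

Request:
apply_moves([
  [5.0,-0.7,-2.1,0,0,0,-6.8],
  [5.0,-0.7,-2.1,0,0,0,-6.8],
  [5.0,-0.7,-2.1,0,0,0,-6.8],
  [5.0,-0.7,-2.1,0,0,0,-6.8],
  [5.0,-0.7,-2.1,0,0,0,-6.8],
])

```text
time_s: 8.37
ee_pos: [0.5429, 0.1044, 0.3025]
orientation: [0.705, -0.048, 0.706, 0.048]
ft_force: [-0.4, -0.3, -0.3]
width: 0.0546
```

Request:
apply_moves([
  [5.0,-0.7,-2.1,0,0,0,-6.8],
  [5.0,-0.7,-2.1,0,0,0,-6.8],
  [5.0,-0.7,-2.1,0,0,0,-6.8],
  [5.0,-0.7,-2.1,0,0,0,-6.8],
  [5.0,-0.7,-2.1,0,0,0,-6.8],
])

```text
time_s: 8.78
ee_pos: [0.5079, -0.0006, 0.3026]
orientation: [0.688, 0.16, 0.689, -0.161]
ft_force: [-1.0, -0.2, -1.0]
width: 0.0549
```

Request:
apply_moves([
  [5.0,-0.7,-2.1,0,0,0,-6.8],
  [5.0,-0.7,-2.1,0,0,0,-6.8],
  [5.0,-0.7,-2.1,0,0,0,-6.8],
  [5.0,-0.7,-2.1,0,0,0,-6.8],
  [5.0,-0.7,-2.1,0,0,0,-6.8],
])

```text
time_s: 9.2
ee_pos: [0.473, -0.1054, 0.3026]
orientation: [0.611, 0.355, 0.612, -0.355]
ft_force: [1.1, 0.7, -0.1]
width: 0.0549
```

Request:
apply_moves([
  [5.0,-0.9,-2.2,0,0,0,-6.7],
  [5.0,-0.9,-2.2,0,0,0,-6.7],
  [5.0,-0.9,-2.1,0,0,0,-6.7],
  [5.0,0,0,0,0,0,0],
  [5.0,0,0,0,0,0,0],
])

```text
time_s: 9.62
ee_pos: [0.4464, -0.1702, 0.3027]
orientation: [0.541, 0.455, 0.542, -0.455]
ft_force: [0.5, 0.2, 0.2]
width: 0.0551
```

```bash
python3 st.py w7 wrist; python3 st.py t7 top
```

```text
9.6167 [ 0.4464 -0.1702  0.3027] yaw 9.9 tilt [-0.001  0.001 -1.   ] [0.5 0.2 0.2] [ 0.04  0.03 -0.02] w 0.055127232457742245 j [-30.4  -9.8 104.5   0.   85.4  49.7]
9.6667 [ 0.4467 -0.1696  0.3028] yaw 10.0 tilt [-0.001  0.001 -1.   ] [-0.  -0.3 -1. ] [ 0.01 -0.05  0.02] w 0.055131568682130844 j [-30.3  -9.8 104.5   0.   85.4  49.7]
```

View pics/w7.png

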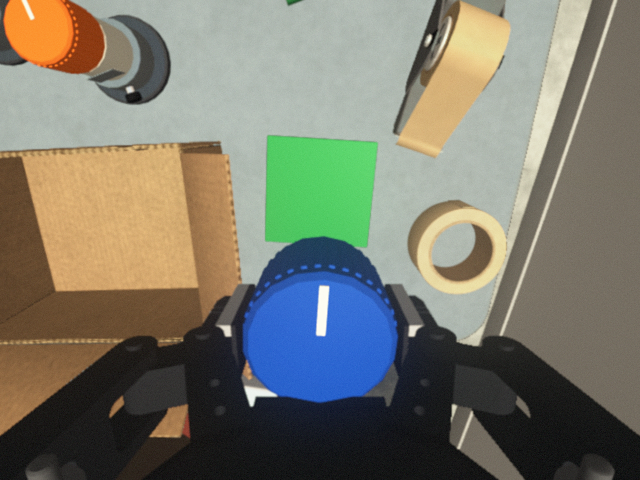

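View pics/t7.png

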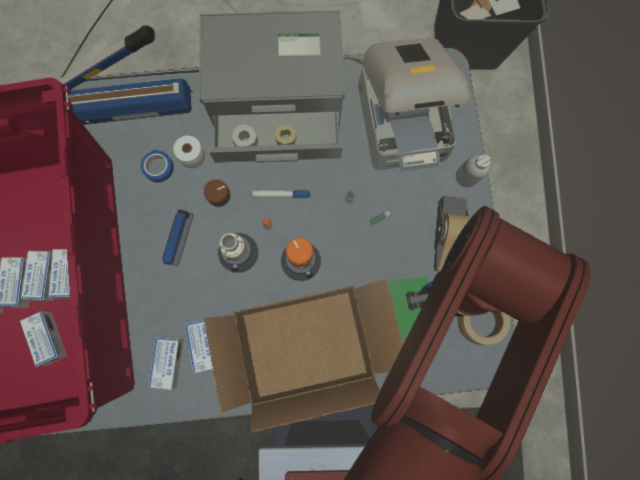

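```bash
python3 - <<'E'
from h import *
s=status.state()
P=[watz(p,s,.004)for p in((268,135),(377,142),(368.5,247),(265,242))]
for p in P:print(p.round(4))
print(np.mean(P,0),[np.linalg.norm(P[i]-P[i-1]).round(4)for i in range(4)])
a,b=(watz(p,s,.19)for p in((228.5,155),(240,280)));d=(b-a)/np.linalg.norm(b-a);print("flap",a,b)
m=np.mean(P,0);print("dist",np.cross(d[:2],(m-a)[:2]))
E
```

```text
[ 0.5065 -0.0972  0.004 ]
[ 0.5209 -0.224   0.004 ]
[ 0.3929 -0.2415  0.004 ]
[ 0.3765 -0.1111  0.004 ]
[ 0.44922211 -0.16843401  0.004     ] [np.float64(0.1307), np.float64(0.1277), np.float64(0.1292), np.float64(0.1314)]
flap [ 0.49349476 -0.09901199  0.19      ] [ 0.40543805 -0.11674455  0.19      ]
dist 0.05931579358807364<stdin>:7: DeprecationWarning: Arrays of 2-dimensional vectors are deprecated. Use arrays of 3-dimensional vectors instead. (deprecated in NumPy 2.0)
```

Request:
apply_moves([
  [5.0,0.2,0,-2.5,0,0,0],
  [5.0,0,0,-3,0,0,0],
  [5.0,0,0,-3,0,0,0],
  [5.0,0,0,-2,0,0,0],
  [5.0,0,0,0,0,0,0],
])

```text
time_s: 10.13
ee_pos: [0.4466, -0.1669, 0.1931]
orientation: [0.539, 0.453, 0.545, -0.454]
ft_force: [-0.3, 0.0, -1.6]
width: 0.055
```

Request:
apply_moves([
  [5.0,0,0,-2,0,0,0],
  [5.0,0,0,-2,0,0,0],
  [5.0,0,0,-2,0,0,0],
  [5.0,0,0,-1.5,0,0,0],
  [5.0,0,0,0,0,0,0],
])

```text
time_s: 10.55
ee_pos: [0.4481, -0.1682, 0.1215]
orientation: [0.54, 0.454, 0.543, -0.454]
ft_force: [-0.8, 0.7, 0.0]
width: 0.0551
```

```bash
python3 st.py w8 wrist;python3 st.py s8 scene
```

```text
10.55 [ 0.4481 -0.1682  0.1215] yaw 10.1 tilt [-0.004  0.002 -1.   ] [-0.8  0.7  0. ] [-0.01  0.02 -0.01] w 0.055120572272146784 j [-30.    0.3 115.3   0.   64.6  49.9]
10.6 [ 0.449  -0.1688  0.1231] yaw 10.1 tilt [-0.002  0.001 -1.   ] [ 0.2  0.1 -0.1] [-0.    0.    0.06] w 0.05480951776020836 j [-30.    0.3 115.2   0.   64.7  49.9]
```

View pics/w8.png

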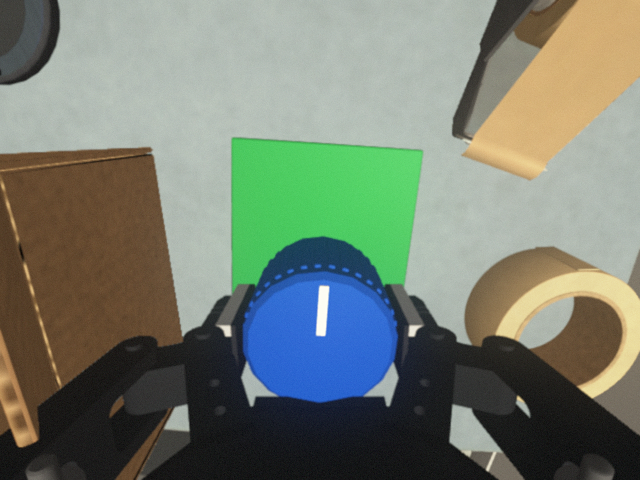

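View pics/s8.png

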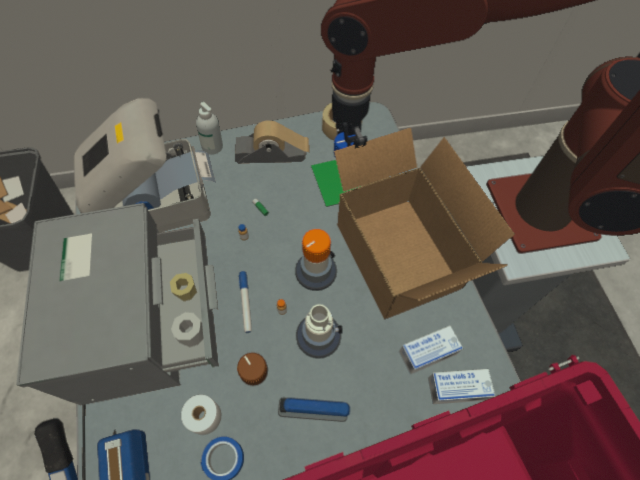

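Request:
apply_moves([
  [5.0,0.2,-1.0,0,0,0,0],
  [5.0,0,0,-2,0,0,0],
  [5.0,0,0,-2,0,0,0],
  [5.0,0,0,-1.5,0,0,0],
  [5.0,0,0,-1,0,0,0],
])

```text
time_s: 11.07
ee_pos: [0.4519, -0.1806, 0.0585]
orientation: [0.542, 0.455, 0.541, -0.455]
ft_force: [-1.0, -0.5, -1.1]
width: 0.0552
```

Request:
apply_moves([
  [5.0,-0.1,0.5,-0.5,0,0,0],
  [5.0,-0.1,0.5,-0.5,0,0,0],
  [5.0,0,0,-0.5,0,0,0],
  [5.0,0,0,0,0,0,0],
  [5.0,0,0,0,0,0,0],
])

```text
time_s: 11.48
ee_pos: [0.4496, -0.1698, 0.0437]
orientation: [0.542, 0.455, 0.541, -0.455]
ft_force: [0.9, -0.5, -0.6]
width: 0.0547
```

```bash
python3 st.py w9 wrist
```

```text
11.4833 [ 0.4496 -0.1698  0.0437] yaw 10.0 tilt [ 0.001 -0.    -1.   ] [ 0.9 -0.5 -0.6] [ 0.04 -0.04 -0.01] w 0.05472136693020247 j [-30.1   7.9 117.3  -0.   54.8  49.9]
```

View pics/w9.png

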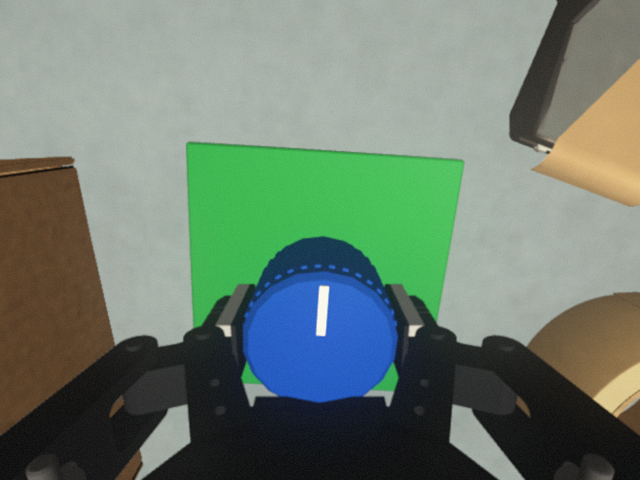

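```bash
python3 - <<'E'
from h import *
s=status.state()
a,b=(watz(p,s,.004)for p in((188,142.5),(463,160)))
d=b-a;L=np.linalg.norm(d);d/=L
n=np.array([d[1],-d[0],0])
print(s["ee_pos"],a,b,L,(a+b)/2+n*.065,(a+b)/2-n*.065)
E
```

```text
[ 0.44975004 -0.16993056  0.04391942] [ 0.50573152 -0.09856284  0.004     ] [ 0.51995468 -0.22531699  0.004     ] 0.12754965085924466 [ 0.44824849 -0.16918812  0.004     ] [ 0.57743771 -0.15469171  0.004     ]
```

Request:
apply_moves([
  [5.0,-0.1,0.1,-0.7,0,0,0],
  [5.0,0,0,-0.5,0,0,0],
  [5.0,0,0,-0.2,0,0,0],
  [5.0,0,0,0,0,0,0],
  [5.0,0,0,0,0,0,0],
])

```text
time_s: 11.95
ee_pos: [0.448, -0.1686, 0.029]
orientation: [0.541, 0.455, 0.542, -0.455]
ft_force: [0.0, 0.5, -0.9]
width: 0.0549
```

Request:
apply_moves([
  [5.0,0,0,-0.1,0,0,0],
  [5.0,0,0,-0.1,0,0,0],
  [5.0,0,0,0,0,0,0],
  [5.0,0,0,0,0,0,0],
])

```text
time_s: 12.28
ee_pos: [0.4485, -0.1689, 0.0275]
orientation: [0.542, 0.455, 0.541, -0.455]
ft_force: [-0.4, -0.2, 1.3]
width: 0.0548
```

```bash
python3 st.py
```

```text
12.2833 [ 0.4485 -0.1689  0.0275] yaw 10.0 tilt [ 0. -0. -1.] [-0.4 -0.2  1.3] [ 0.05 -0.03 -0.  ] w 0.054753171858766346 j [-30.1   9.5 117.7  -0.   52.8  50. ]
```

Request:
apply_moves([
  [5.0,0,0,-0.08,0,0,0],
  [5.0,0,0,0,0,0,0],
  [5.0,0,0,0,0,0,0],
])

```text
time_s: 12.53
ee_pos: [0.4485, -0.1689, 0.0275]
orientation: [0.542, 0.455, 0.541, -0.455]
ft_force: [-2.6, 1.1, 9.2]
width: 0.0552
```

Contact with the mat (9 N up, z stopped). Release in part, then fully check.

Request:
apply_moves([
  [5.8,0,0,0,0,0,0],
  [6.2,0,0,0,0,0,0],
  [6.8,0,0,0,0,0,0],
  [7.2,0,0,0,0,0,0],
  [7.2,0,0,0,0,0,0],
])

```text
time_s: 12.95
ee_pos: [0.4481, -0.1686, 0.0263]
orientation: [0.541, 0.455, 0.542, -0.455]
ft_force: [0.4, 0.2, -0.5]
width: 0.0719
```

```bash
python3 st.py w10 wrist
```

```text
12.95 [ 0.4481 -0.1686  0.0263] yaw 10.0 tilt [-0.  0. -1.] [ 0.4  0.2 -0.5] [ 0.01 -0.07  0.01] w 0.07187701454616119 j [-30.1   9.6 117.7   0.   52.7  50. ]
```

View pics/w10.png

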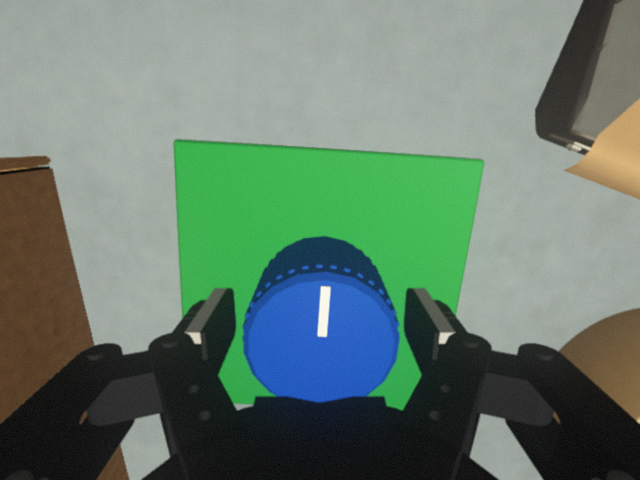

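Request:
apply_moves([
  [7.2,0,0,1,0,0,0],
  [7.2,0,0,1.5,0,0,0],
  [7.2,0,0,1.5,0,0,0],
  [7.2,0,0,1.5,0,0,0],
  [7.2,0.2,-1,0.5,0,0,0],
])

```text
time_s: 13.42
ee_pos: [0.4512, -0.1786, 0.0891]
orientation: [0.543, 0.455, 0.541, -0.454]
ft_force: [0.1, -0.9, 0.1]
width: 0.0716
```

Request:
apply_moves([
  [7.2,0,0,2,0,0,0],
  [7.2,0,0,3,0,0,0],
  [7.2,0,0,3,0,0,0],
  [7.2,0,0,3,0,0,0],
  [7.2,0,0,3,0,0,0],
])

```text
time_s: 13.83
ee_pos: [0.45, -0.1793, 0.228]
orientation: [0.541, 0.455, 0.541, -0.455]
ft_force: [0.8, -0.7, -0.8]
width: 0.072
```

Request:
apply_moves([
  [7.2,0,0,3,0,0,0],
  [7.2,0,0,3,0,0,0],
  [7.2,0,0,0,0,0,0],
  [7.2,0,0,0,0,0,0],
  [7.2,0,0,0,0,0,0],
])

```text
time_s: 14.25
ee_pos: [0.45, -0.179, 0.2859]
orientation: [0.541, 0.455, 0.542, -0.455]
ft_force: [-0.0, -0.1, -0.8]
width: 0.0721
```

```bash
python3 st.py w11 wrist;python3 st.py s11 scene
```

```text
14.25 [ 0.45   -0.179   0.2859] yaw 9.9 tilt [-0.001  0.    -1.   ] [-0.  -0.1 -0.8] [-0.    0.   -0.03] w 0.07212366431601513 j [-31.   -8.4 105.   -0.   83.4  49. ]
14.3 [ 0.4496 -0.1787  0.2851] yaw 9.9 tilt [-0.002  0.001 -1.   ] [-1.   0.8 -0.3] [-0.02 -0.01  0.01] w 0.07192181202820729 j [-31.   -8.3 105.1  -0.   83.4  49. ]
```

View pics/w11.png

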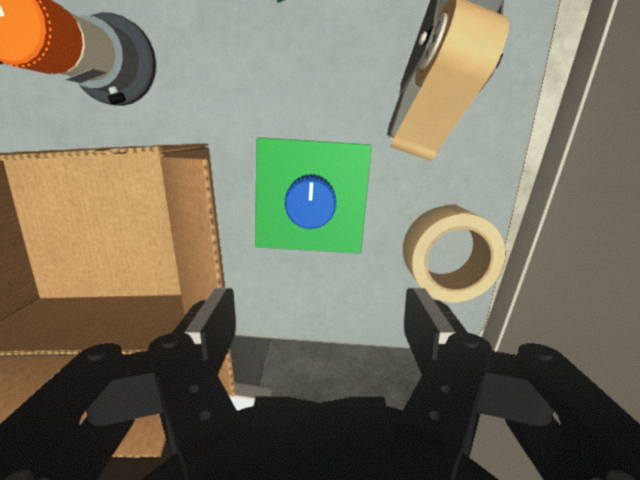

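View pics/s11.png

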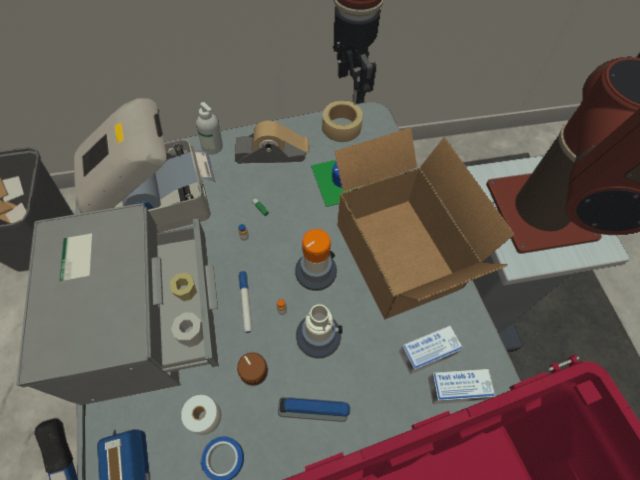

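```bash
python3 - <<'E'
from h import *
s=status.state()
P=[watz(p,s,.004)for p in((257.5,138),(371,145),(361,253),(256,246.5))]
print("mat",np.mean(P,0)); print("cap",watz((310.5,203.5),s,.048))
from workcell import ticket
print(ticket.finish_job())
E
```

```text
mat [ 0.44735696 -0.1685433   0.004     ]
cap [ 0.44903975 -0.16841638  0.048     ]
the job is handed in; nothing more can be done
None
```

I unscrewed the blue cap, lifted it off and set it down right way up in the middle of the green mat, then handed the job in. No verdict came back.

- **Unscrewing:** I gripped the cap from above and turned it about 135° anticlockwise in one grip, so no regrip was needed. The wrist torque rose to 0.85 N m, which showed it had reached the stop, so I backed off 3°. The white line on the cap stayed still in the wrist view in two checks, through about 115° of the turn, so the cap was not slipping in the jaws.
- **Lifting and placing:** The cap came off freely, with under 2 N on the wrist. I lowered it until it met the mat at about 9 N, opened the jaws and moved the arm up clear.
- **Last checks:** The final wrist picture shows the cap upright on the mat, about 2 mm from my measured mat centre, which is about what the camera calibration allows. The forces were near zero and the arm was touching nothing.
- **Orange canister:** In the pictures it stands where it started, and nothing I saw suggested contact with it.
- **Time:** The last picture was taken at 14.3 s on the robot's clock, against the 45 s limit. None of my checks failed or disagreed.

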